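# Knock the jammed bearing balls out of their bottles, then lock the case

### The arm

A 7-joint arm with a two-finger parallel gripper is mounted at the origin on a cart in front of the work surface, level with it; the furniture and walls round the work are solid. World frame = base frame: x ahead of the robot, y to its left, z up, the work surface at z = 0. Lengths are in m, angles in rad, forces in N, time in s.
With the tool pointing down it reaches from about 0.425 to 0.95 m from the base axis. Payload 4.7 kg.
Tool frame: the origin (TCP) lies on the centre line of the jaws, within the pads' length; the fingertips stand robot.nose_length ahead of it and the grasp point (between the pads) lies 8 mm behind it (robot.nose_length is the distance from the TCP to the fingertips, in m); z points along the fingers, y is the line along which they close (so a half turn about z gives the same grasp; the last joint's range is limited). The gripper opens to 85 mm and grips with 20 to 120 N. Pads are 22 mm wide; open, the fingers measure 114 mm over their backs; the gripper's body (76 mm by 85 mm) begins 54 mm behind the grasp point. The pads swing forward as they close: fully open they stand 13 mm farther back than shut.
Start: joints at [1.168, 0.469, -0.049, 1.532, 0.024, 1.141, -0.082], TCP at [0.247, -0.628, 0.242] pointing down, gripper open.
Joint ranges: [-2.59, 2.59], [-0.33, 1.99], [-1.39, 1.29], [0.1, 2.45], [-1.04, 4.18], [0.21, 1.99], [-2.66, 2.66]. Speed limits (rad/s): [2.57, 2.57, 3.14, 3.14, 3.14, 3.14, 3.14].

### API

Orientations are given as [roll, pitch, yaw] about the fixed x, y, z axes, in that order (R = Rz(yaw) Ry(pitch) Rx(roll)).
In Python, from plant import robot gives the robot as it stands. Calls block until the motion is done:
- robot.goto(position, orientation): joint-space move of the TCP to a pose.
- robot.move_straight(position, vel=0.15, attitude=None, contact_N=None): straight line of the TCP; attitude=None keeps the orientation; vel is the mean speed in m/s. With contact_N (N) it stops when the force on the tool has changed by that much, and returns True; else False.
- robot.move_joints(angles): joint-space move.
- robot.grip(opening, strength=None): opening from 0.0 (shut) to 1.0 (fully open); strength is the grip in N (None keeps the last); returns when the fingers have stopped.
- robot.sleep(seconds).
- robot.inverse_kinematics(position, orientation): joint angles nearest the present ones, or None.
- robot.sense(): the state.
- robot.grab_frame(name): name is "scene" or "side" or "wrist"; returns a dict with "image" (400x640x3 uint8, red, green, blue), "range_z" (400x640 float32, m along the optical axis (not along the pixel's ray), 0 where there is no reading), "fx", "fy", "cx", "cy" (pixels), "R" (3x3) and "t" (3): a world point X has camera coordinates R X + t. Camera axes: x right, y down, z forward; pixel columns grow to the right and rows downward; lengths in m; the calibration is good to about 2 mm. A picture is of the moment at which its call begins.
A pose or a line that the arm cannot do raises robot.IKError and nothing moves.
- robot.close_job(): hands the job in; it is judged then, once.
The state is a dict: "t": time; "joint_pos": joint angles; "joint_velocities": joint speeds; "effort": joint torques, N m; "tcp_pos": TCP position; "tcp_rot": TCP orientation; "wrist_force": force on the tool from outside, world axes, zero at the start; "torque": the same for the moment, N m; "opening": opening from 0.0 (shut) to 1.0 (fully open); "gripper_force": force on a finger pad.
Only numpy, scipy, OpenCV 4.12 (cv2) and the standard library are available. Lean on these libraries where they do the work, as an engineer would, in place of code of your own. Each camera call takes 0.05 s, during which the arm holds its last target. There are 200 camera calls.

### The job

Two or all three of the plastic bottles have a steel bearing ball jammed in the neck. One by one, tip each of these mouth-down over the open green case and tap its rim on the steel cross bar until the ball drops into the case, without letting a ball fall on the bench. Put all three bottles in the loose pale parts bin at the left; when all balls are in the case, shut its lid fully and then swing the hasp with the red tab right over the catch on the lid.

Things in the scene. Friction and masses are not known exactly. Their poses are not given: they have to be found in the camera images.
- bottle_a: blue square plastic bottle lying on its side, 70 g, 90 long: body 34 x 34 from x = -45 to 15, shoulder to 20, round open neck 27 across to x = 45. Origin: on its underside as it lies, 45 behind the mouth; x along the bottle towards the mouth, z up as it lies; centre line at z = 17. Mouth starts turned roughly towards the robot. Grip it across the 34 mm body, near the neck
- bottle_b: white square plastic bottle lying on its side, 70 g, 90 long: body 34 x 34 from x = -45 to 15, shoulder to 20, round open neck 27 across to x = 45. Origin: on its underside as it lies, 45 behind the mouth; x along the bottle towards the mouth, z up as it lies; centre line at z = 17. Mouth starts turned roughly towards the robot. Grip it across the 34 mm body, near the neck
- bottle_c: yellow square plastic bottle lying on its side, 70 g, 90 long: body 34 x 34 from x = -45 to 15, shoulder to 20, round open neck 27 across to x = 45. Origin: on its underside as it lies, 45 behind the mouth; x along the bottle towards the mouth, z up as it lies; centre line at z = 17. Mouth starts turned roughly towards the robot. Grip it across the 34 mm body, near the neck
- bottle_a_mouth (a point): centre of the open mouth of bottle_a, in the plane of the rim (outer radius 13.5). Two small nibs left and right inside the lip hold the ball back when the bottle is tipped or carried with care; they do not spring back: each tap that stops the moving bottle short drives the ball further. One to five brisk taps (0.2 to 0.4 m/s, mouth 40 to 50 degrees below level) free it; then it rolls out
- bottle_b_mouth (a point): centre of the open mouth of bottle_b, in the plane of the rim (outer radius 13.5). Two small nibs left and right inside the lip hold the ball back when the bottle is tipped or carried with care; they do not spring back: each tap that stops the moving bottle short drives the ball further. One to five brisk taps (0.2 to 0.4 m/s, mouth 40 to 50 degrees below level) free it; then it rolls out
- bottle_c_mouth (a point): centre of the open mouth of bottle_c, in the plane of the rim (outer radius 13.5). Two small nibs left and right inside the lip hold the ball back when the bottle is tipped or carried with care; they do not spring back: each tap that stops the moving bottle short drives the ball further. One to five brisk taps (0.2 to 0.4 m/s, mouth 40 to 50 degrees below level) free it; then it rolls out
- ball_a: steel bearing ball, 18 across, 26 g, that is jammed in the neck of bottle_a (then 15.5 behind the mouth); origin at its centre. None (absent): bottle_a is empty already
- ball_b: steel bearing ball, 18 across, 26 g, that is jammed in the neck of bottle_b (then 15.5 behind the mouth); origin at its centre. None (absent): bottle_b is empty already
- ball_c: steel bearing ball, 18 across, 26 g, that is jammed in the neck of bottle_c (then 15.5 behind the mouth); origin at its centre. None (absent): bottle_c is empty already
- case: green steel case, 170 (x) x 180 (y) x 60 high, fixed to the bench, open on top, walls and floor 5 thick. Origin: under its centre on the bench; x points to its hinge side away from the robot, y to its left side, where the hasp is
- knock_bar: round steel bar, 8 across, that runs across the case along the case's y from side wall to side wall, 5 in front (-x) of the case's middle; top of the bar 57 above the bench. There are 71 of open case in front of it. Origin: on the bench under the middle of the bar
- bar_top (a point): middle of the top of the knock bar
- lid (a joint): lid of the case, hinged along the upper edge of its far (+x) wall: 0 shut, starts at about 1.6 to 1.8 rad (standing open, leaning back a little). A stiff hinge: it stays wherever it is left, about 0.45 N m moves it. The lid is a plate 170 x 180 x 6; underside 60 above the bench when shut
- lid_hinge (a point): middle of the lid's hinge line, on the lid's underside, 60 above the bench
- lid_handle (a point): middle of the bar handle on the lid's outer face (top when shut): a bar 90 long along y, 35 off that face, 140 from the hinge
- hasp (a joint): steel hasp strap outside the left (+y) wall of the case, turning level about an upright pivot 14 outside that wall: 0 to 0.3 at the start, when it points to the left (+y of the case), away from the case; it turns counterclockwise from above to 1.57, where it points along the case's -x and lies over the lid's catch. It stays where left (0.05 N m)
- hasp_tab (a point): middle of the upright red push tab on the hasp, 60 from the pivot; the tab is 6 thick (in the direction it swings), 16 along the strap and stands 32 high, from 75 to 107 above the bench
- hasp_pivot (a point): the hasp's pivot axis, at the height of the middle of the tab
- empties_bin: pale open plastic parts bin at the left, loose, 0.3 kg, outside 152 (x) x 180 (y) x 75 high, with about 90 x 125 clear inside near the floor and small grey bits fixed to its bottom; origin under its centre on the bench. It may get knocked a few cm aside
Things that resemble listed ones, but are neither listed nor needed, are in the scene too. Of the things like the bottle_b, leave any that is pink; of the rest the larger one is meant.

How it is judged:
On the way, in this order (a step that is already met when the one before it is completed fails the run):
1. a bottle, tipped mouth-down, has its rim tapped on the steel bar (((contact force between bottle_a and knock_bar above 2 N and angle between bottle_a's own x axis and vertical above 1.9 rad) or (contact force between bottle_b and knock_bar above 2 N and angle between bottle_b's own x axis and vertical above 1.9 rad) or (contact force between bottle_c and knock_bar above 2 N and angle between bottle_c's own x axis and vertical above 1.9 rad))).
2. every ball is in the case (x of ball_a in the frame of case between -0.082 and 0.082 m and y of ball_a in the frame of case between -0.087 and 0.087 m and z of each of ball_a, ball_b, ball_c in the frame of case below 0.04 m and x of ball_b in the frame of case between -0.082 and 0.082 m and y of ball_b in the frame of case between -0.087 and 0.087 m and x of ball_c in the frame of case between -0.082 and 0.082 m and y of ball_c in the frame of case between -0.087 and 0.087 m), for 0.2 s.
3. the lid is shut while the hasp is still off the catch (all of step 2 and value of joint lid below 0.06 rad and value of joint hasp below 0.9 rad), for 0.2 s.
4. the hasp is swung over the catch on the shut lid (value of joint lid below 0.06 rad and value of joint hasp above 1.42 rad), for 0.2 s.
At the end, for the whole second after the job is handed in: every ball lies in the case (inside its walls, below 40 mm), all three bottles lie at rest inside the parts bin, the lid is shut (under 0.06 rad) and the hasp is over the catch (over 1.42 rad) (all of step 2 and all of step 4 and x of bottle_a in the frame of empties_bin between -0.075 and 0.075 m and y of bottle_a in the frame of empties_bin between -0.085 and 0.085 m and height (world z) of each of bottle_a, bottle_b, bottle_c below 0.085 m and linear speed of each of bottle_a, bottle_b, bottle_c below 0.05 m/s and x of bottle_b in the frame of empties_bin between -0.075 and 0.075 m and y of bottle_b in the frame of empties_bin between -0.085 and 0.085 m and x of bottle_c in the frame of empties_bin between -0.075 and 0.075 m and y of bottle_c in the frame of empties_bin between -0.085 and 0.085 m); the robot touches nothing.
It fails at once if a ball has fallen on the bench or the floor (height (world z) of any of ball_a, ball_b, ball_c below 0.011 m).
Of ball_a, ball_b, ball_c only 2 to 3 are there at a start; the rules pass over those that are not, and their reading is None.
At some moment in a run one of empties_bin may be knocked a few centimetres aside while the robot is not near it.
It also fails if it takes over 210 s, if anything falls off the work surface, if the arm or the gripper's body presses on something with over 40 N, if the wrist force passes 120 N, or if a joint passes its speed limit or range.

## Working session

There is one attempt and no reset: what is moved stays moved. The work goes in short steps, each a Python script; the robot and the scene stay as the last script left them, time stands still between calls to the robot, and variables do not carry over. Pictures are saved under pics/ and viewed, at most 16 in all, crops included, and the job is handed in when it is done.

```bash
mkdir -p pics; ls
python3 - <<'E'
from plant import robot
import cv2,numpy as np
print(robot.sense(), robot.nose_length)
for n in ("scene","side"):
    f=robot.grab_frame(n); cv2.imwrite(f"pics/{n}0.png",f["image"][:,:,::-1]); np.savez(f"{n}0.npz",**f)
    print(n,f["fx"],f["fy"],f["cx"],f["cy"],f["R"],f["t"])
E
```

```text
pics
{'t': 0.0, 'joint_pos': array([ 1.16808347,  0.46946112, -0.04860968,  1.53367862,  0.02410476,
        1.14101074, -0.08227479]), 'joint_velocities': array([ 2.22295344e-04,  6.24241901e-04, -6.90499047e-04, -5.49593651e-04,
       -1.41549315e-03, -1.12981543e-05, -5.68922620e-04]), 'effort': array([-4.86865902e-04, -5.10305429e+01, -4.63885849e-02, -2.37711078e+01,
        1.07309158e-02,  7.62330252e-03,  4.01780812e-05]), 'tcp_pos': array([ 0.24630143, -0.6278575 ,  0.24125467]), 'tcp_rot': array([-3.13962199e+00,  7.01303908e-05,  3.73884573e-01]), 'wrist_force': array([-0.2580922 ,  0.83560635, -0.3580346 ]), 'torque': array([ 0.03778245, -0.02149129, -0.03723694]), 'gripper_force': 0.0, 'opening': 0.9999288054831121} 0.011
scene 395.25393113511393 395.25393113511393 321.0623432582351 198.88723442070304 [[ 0.67633025 -0.73640901 -0.01670798]
 [-0.30568971 -0.25996895 -0.91595303]
 [ 0.67017251  0.6245942  -0.40093752]] [-0.38327563  0.23642695  0.69716398]
side 489.60747565381905 489.60747565381905 322.887425290061 211.7824438121847 [[ 0.94747912 -0.31953829  0.01336417]
 [-0.1824543  -0.57437938 -0.79799671]
 [ 0.26266661  0.75364687 -0.6025136 ]] [-0.51628268  0.13206627  1.20262656]
```

View pics/scene0.png

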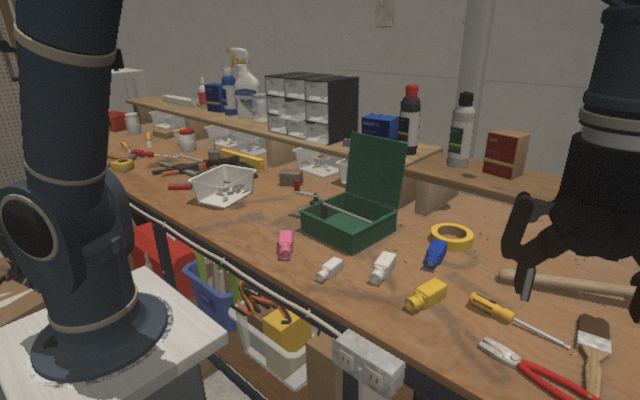

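View pics/side0.png

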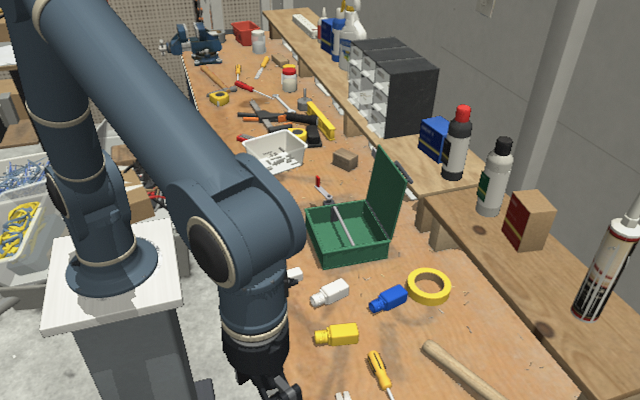

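The scene view shows the blue bottle at (435,253), the larger white one at (383,266) with a small white decoy at (330,269), the yellow at (427,294) and the pink decoy at (286,243). The case is at (350,222), the red hasp tab at (297,187) and the bin at (223,186).

```bash
cat > lib.py <<'E'
import cv2,numpy as np
def cloud(f):
    d=f["range_z"].astype(float); v,u=np.mgrid[:d.shape[0],:d.shape[1]]
    C=np.stack([(u-f["cx"])/f["fx"]*d,(v-f["cy"])/f["fy"]*d,d],-1)
    W=(C-f["t"])@f["R"]; W[d<=0]=np.nan
    return W
def hsv(f): return cv2.cvtColor(np.ascontiguousarray(f["image"]),cv2.COLOR_RGB2HSV)
def mask(f,lo,hi,box=None):
    m=cv2.inRange(hsv(f),np.array(lo),np.array(hi))
    if box:
        b=np.zeros_like(m);x0,y0,x1,y1=box;b[y0:y1,x0:x1]=255;m&=b
    return m>0
E
python3 - <<'E'
from lib import *
boxes={"scene":dict(blue=(415,235,455,275),white=(365,245,402,288),yellow=(400,270,455,318)),"side":dict(blue=(365,280,412,315),white=(308,275,352,308),yellow=(310,318,362,350))}
col=dict(blue=((105,120,30),(130,255,255)),white=((0,0,120),(180,60,255)),yellow=((18,130,80),(35,255,255)))
for n in("scene","side"):
    f=dict(np.load(n+"0.npz"));W=cloud(f)
    for b in col:
        m=mask(f,*col[b],boxes[n][b]);P=W[m];P=P[~np.isnan(P).any(1)];P=P[(P[:,2]>.004)&(P[:,2]<.06)]
        r=cv2.minAreaRect(P[:,:2].astype(np.float32))
        T=P[P[:,2]>.030]
        rt=cv2.minAreaRect(T[:,:2].astype(np.float32)) if len(T)>5 else None
        print(n,b,len(P),np.percentile(P[:,2],[2,50,98]).round(3),np.round(r[0],3),np.round(r[1],3),round(r[2],1),"top",len(T),rt)
    g=mask(f,(60,80,20),(95,255,255),(290,120,420,260) if n=="scene" else (295,140,415,275))
    P=W[g];P=P[~np.isnan(P).any(1)]
    T=P[(P[:,2]>.055)&(P[:,2]<.064)]
    np.save(n+"rim.npy",T)
    print("rim",len(T),cv2.minAreaRect(T[:,:2].astype(np.float32)))
    print("green zmax",np.percentile(P,[1,99],axis=0).round(3))
    R=mask(f,(0,150,80),(8,255,255),(285,170,310,200) if n=="scene" else (305,165,335,200)); P=W[R];print("red",len(P),np.nanmedian(P,0),np.nanmin(P,0),np.nanmax(P,0))
    Bx=(180,155,265,215) if n=="scene" else (232,120,315,180)
    w=mask(f,(0,0,110),(180,70,255),Bx);P=W[w];P=P[(P[:,2]>.065)&(P[:,2]<.08)];print("bin",len(P),cv2.minAreaRect(P[:,:2].astype(np.float32)))
E
```

```text
scene blue 345 [0.009 0.033 0.036] [ 0.585 -0.326] [0.083 0.032] 13.3 top 242 ((0.5848655104637146, -0.32663822174072266), (0.08315883576869965, 0.03152799978852272), 14.763221740722656)
scene white 492 [0.008 0.031 0.036] [ 0.467 -0.267] [0.086 0.033] 14.2 top 296 ((0.467451810836792, -0.2671847343444824), (0.08606475591659546, 0.03287997096776962), 13.636999130249023)
scene yellow 864 [0.007 0.03  0.036] [ 0.443 -0.382] [0.034 0.088] 79.2 top 419 ((0.44367605447769165, -0.3813009560108185), (0.03332779183983803, 0.0879196971654892), 79.17166900634766)
rim 189 ((0.5731797218322754, -0.09063749015331268), (0.1801912784576416, 0.17162133753299713), 87.44612884521484)
green zmax [[ 0.487 -0.181  0.005]
 [ 0.685 -0.005  0.229]]
red 47 [0.55181469 0.07623573 0.09388984] [0.54877996 0.06700014 0.07802053] [0.55603071 0.08293065 0.10857917]
bin 545 ((0.4983474910259247, 0.34366193413734436), (0.17577765882015228, 0.1460844874382019), 15.461546897888184)
side blue 613 [0.006 0.029 0.036] [ 0.588 -0.325] [0.091 0.035] 12.1 top 284 ((0.5870240330696106, -0.3258596360683441), (0.08851327002048492, 0.0318404957652092), 11.934334754943848)
side white 630 [0.006 0.029 0.036] [ 0.47  -0.267] [0.093 0.036] 14.2 top 293 ((0.4681396484375, -0.2670257091522217), (0.08986452221870422, 0.03312328830361366), 14.597895622253418)
side yellow 812 [0.006 0.03  0.036] [ 0.444 -0.382] [0.037 0.091] 80.3 top 390 ((0.4442821145057678, -0.3827418386936188), (0.035256918519735336, 0.08858567476272583), 82.16804504394531)
rim 562 ((0.5739530324935913, -0.08921581506729126), (0.18604744970798492, 0.17609255015850067), 86.97068786621094)
green zmax [[ 0.486 -0.182  0.001]
 [ 0.683  0.003  0.227]]
red 40 [0.55174399 0.07218655 0.09261227] [ 0.54878326  0.06530099 -0.00419222] [0.60822661 0.24531058 0.10763472]
bin 471 ((0.49654850363731384, 0.345655232667923), (0.1747981756925583, 0.15326368808746338), 15.392441749572754)
```

Depth agrees with the given sizes: bottles 90×35, rim 180×171, bin 176×150. Next I check the bar, the lid angle, what is near the grasps, and IK.

```bash
cat >> lib.py <<'E'
PSI=np.radians(-2.8); CC=np.array([.5735,-.0900])
def cw(x,y):  # case -> world xy
    c,s=np.cos(PSI),np.sin(PSI); return CC+np.array([c*x-s*y,s*x+c*y])
def wc(P):
    c,s=np.cos(PSI),np.sin(PSI); d=P[...,:2]-CC; return np.stack([c*d[...,0]+s*d[...,1],-s*d[...,0]+c*d[...,1],P[...,2]],-1)
from scipy.spatial.transform import Rotation
def Rm(o): return Rotation.from_euler("xyz",o).as_matrix()
def opentilt(th,psi): return [np.pi,-th,psi]
BOT=dict(a=((.587,-.326),np.radians(12.5)),b=((.468,-.267),np.radians(14.3)),c=((.444,-.382),np.radians(-9.8)))
E
python3 - <<'E'
from lib import *
from plant import robot
for n in("scene","side"):
    f=dict(np.load(n+"0.npz"));W=cloud(f);C=wc(W)
    H=hsv(f)
    m=(abs(C[...,0]+.005)<.012)&(abs(C[...,1])<.075)&(C[...,2]>.047)&(C[...,2]<.065)
    P=C[m]; print("bar",len(P),np.percentile(P,[5,50,95],axis=0).round(4).tolist(), np.polyfit(P[:,1],P[:,0],1))
    g=mask(f,(60,80,20),(95,255,255))
    L=C[g&(C[...,2]>.08)&(C[...,0]>.06)]; pf=np.polyfit(L[:,2],L[:,0],1); print("lid",len(L),pf,"angle",np.pi/2+np.arctan(pf[0]), "x at z.06",np.polyval(pf,.06),"ztop",L[:,2].max(), "y",L[:,1].min(),L[:,1].max())
    A=np.linalg.lstsq(np.c_[L[:,1],L[:,2],np.ones(len(L))],L[:,0],rcond=None)[0];print("tilt vs y",A)
    # sidewalls: rim
    T=np.load(n+"rim.npy");T=wc(T);
    for s in(-1,1):
        q=T[(abs(T[:,1]-s*.0875)<.012)&(abs(T[:,0])<.07)];print("rim y",s,len(q),q[:,1].min(),q[:,1].max(),np.polyfit(q[:,0],q[:,1],1)[0] if len(q)>9 else None)
    q=T[(abs(T[:,0]+.0825)<.012)&(abs(T[:,1])<.07)];print("front",q[:,0].min(),q[:,0].max(),np.polyfit(q[:,1],q[:,0],1)[0])
    # obstacles near bottles
    for k,(p,a) in BOT.items():
        d=W[...,:2]-p; c,s=np.cos(a),np.sin(a); lx=c*d[...,0]+s*d[...,1]; ly=-s*d[...,0]+c*d[...,1]
        m=(abs(lx)<.025)&(abs(ly)>.022)&(abs(ly)<.065)&(W[...,2]>.008)&(W[...,2]<.2); print(k,"near",m.sum(),np.round(ly[m][:6],3),W[...,2][m].max() if m.any() else 0)
for k,(p,a) in BOT.items():
    print(k,robot.inverse_kinematics([*p,.016],[np.pi,0,a]))
for q in ([.59,-.09,.095],[.59,-.09,.2]): print(robot.inverse_kinematics(q,opentilt(np.radians(45),PSI)))
E
```

```text
bar 144 [[-0.0079, -0.0675, 0.0525], [-0.0051, -0.0053, 0.0565], [-0.0014, 0.0648, 0.0589]] [ 0.00843052 -0.00484584]
lid 535 [0.25143217 0.06363439] angle 1.8171224583050518 x at z.06 0.0787203186919671 ztop 0.2375242663870292 y -0.13228079350280858 0.09179335051896968
tilt vs y [-0.24365856  0.2319929   0.06503956]
rim y -1 95 -0.0909270267421155 -0.08173441401221702 -0.0017870261860115865
rim y 1 3 0.0875149192930681 0.0895165626687645 None
front -0.08621553147672699 -0.07721910254710779 -0.0034277096303000666
a near 0 [] 0
b near 0 [] 0
c near 0 [] 0
bar 124 [[-0.0081, -0.0667, 0.052], [-0.0052, -0.0102, 0.0557], [-0.0011, 0.0629, 0.0579]] [-0.00214793 -0.00501434]
lid 2067 [0.4618802 0.0391706] angle 2.0034857890339377 x at z.06 0.06688340866072864 ztop 0.23811406982566072 y -0.13647292427611638 0.08666905113663785
tilt vs y [-0.42926152  0.37536891  0.04527161]
rim y -1 173 -0.09247527814427539 -0.07960550531792586 -0.007255002357341341
rim y 1 98 0.08422865296912342 0.09391438190904314 -0.005876808868429863
front -0.08787123797826059 -0.07789635585763548 0.006031820881018037
a near 0 [] 0
b near 0 [] 0
c near 0 [] 0
a [ 0.51481893  0.70898549 -0.10249955  1.7027892   0.09951819  0.73488418
 -0.98966933]
b [ 0.55398332  0.56112975 -0.1463577   2.02696366  0.14588795  0.5631404
 -1.01500531]
c [ 0.64831164  0.60675291 -0.01314374  1.9221134   0.01303032  0.61280675
 -1.11498427]
[ 0.7570423   0.55768959 -0.79556123  2.33376761  2.54660708  0.50439954
  2.38318364]
[-0.38641763  0.20823536  0.55308502  2.32592409  3.93167526  0.21651999
  0.79155019]
```

```bash
cat >> lib.py <<'E'
from plant import robot
GX=.002; ZT=.016
def pick(k,p=None,a=None,flip=False):
    p0,a0=BOT[k]; p=np.array(p if p is not None else p0); a=a if a is not None else a0
    m=-np.array([np.cos(a),np.sin(a)])       # mouth direction
    q=p+GX*m; o=[np.pi,0,a+(np.pi if flip else 0)]
    robot.grip(.75); robot.goto([*q,.15],o); robot.move_straight([*q,ZT],.15)
    robot.grip(0.,60); robot.move_straight([*q,.26],.2)
    s=robot.sense(); print(k,"opening",s["opening"],"grip",s["gripper_force"],"F",s["wrist_force"].round(2),"t",s["t"])
E
python3 - <<'E'
from lib import *
robot.goto([.42,-.45,.25],[np.pi,0,BOT['c'][1]])
print(robot.sense()["wrist_force"])
pick('c')
print(robot.sense()["wrist_force"])
robot.goto([*cw(.01,0),.26],[np.pi,0,PSI]); print(robot.sense()["joint_pos"].round(2))
for th in (40,43,46):
  for dy in (-60,-30,0,30,60,90,-90):
    for z in (.1,.2):
      for fl in (0,1):
        o=[np.pi,np.radians(th if fl else -th),PSI+np.radians(dy)+fl*np.pi]
        q=robot.inverse_kinematics([*cw(.016,0),z],o)
        if q is not None: print(th,dy,z,fl,np.round(q,2))
E
```

```text
[0.53277427 0.2191221  0.79877318]
c opening 0.39037156443457 grip 59.68811631202698 F [-0.3  -0.07 -0.57] t 4.775
[-0.29801611 -0.07200095 -0.57030733]
[ 0.24  0.33 -0.19  1.71  0.07  1.11 -1.6 ]
40 -60 0.1 0 [ 0.5   0.74 -0.99  2.06  1.48  1.3   2.3 ]
40 -60 0.1 1 [ 0.01  0.52 -0.31  2.08  1.26  0.88 -0.79]
40 -60 0.2 0 [ 0.64  0.63 -1.18  1.99  1.35  1.37  2.48]
40 -60 0.2 1 [ 0.09  0.37 -0.4   2.02  1.08  0.98 -0.54]
40 -30 0.1 0 [-0.53  0.46  0.5   2.3   2.04  0.24  2.01]
40 -30 0.1 1 [ 0.1   0.43 -0.26  2.26  1.79  0.54 -0.77]
40 -30 0.2 1 [ 0.21  0.25 -0.39  2.19  1.33  0.54 -0.27]
40 0 0.1 0 [ 0.14  0.39 -0.05  2.32  3.2   0.26  1.56]
40 0 0.1 1 [ 0.48  0.43 -0.45  2.3   2.66  0.28 -0.98]
40 0 0.2 1 [ 0.96  0.34 -0.99  2.21  1.5   0.25  0.21]
40 30 0.1 0 [ 1.2   0.81 -1.19  2.17  1.42  0.24 -2.09]
40 30 0.1 1 [ 1.2   0.81 -1.19  2.17  1.42  0.24  1.06]
40 30 0.2 0 [ 0.92  0.35 -0.72  2.12 -0.8   0.33 -0.1 ]
40 30 0.2 1 [ 1.22  0.52 -1.15  2.1   0.09  0.25  2.22]
40 60 0.1 0 [ 0.97  0.68 -0.77  1.97 -0.46  0.53  0.18]
40 60 0.1 1 [ 0.49  0.54 -0.12  2.   -1.02  0.75 -2.49]
40 
[... 2788 characters left out ...]
 2.21  1.86  0.23  0.7 ]
46 60 0.1 0 [ 1.06  0.75 -0.84  1.98 -0.55  0.52  0.31]
46 60 0.1 1 [ 0.69  0.6  -0.32  2.   -1.04  0.73 -2.43]
46 60 0.2 0 [ 0.97  0.51 -0.69  1.94 -0.72  0.75  0.33]
46 60 0.2 1 [ 0.49  0.42 -0.06  1.97 -1.03  0.94 -2.56]
46 90 0.1 0 [ 0.88  0.81 -0.69  1.73 -0.35  1.    0.49]
46 90 0.1 1 [ 0.45  0.69 -0.05  1.75 -0.78  1.18 -2.29]
46 90 0.2 0 [ 0.85  0.65 -0.64  1.68 -0.45  1.16  0.46]
46 90 0.2 1 [ 0.41  0.56  0.01  1.71 -0.77  1.32 -2.4 ]
46 -90 0.1 0 [ 0.49  1.03 -1.18  1.82  1.39  1.86  1.96]
46 -90 0.1 1 [-0.03  0.67 -0.33  1.85  1.    1.28 -1.  ]
46 -90 0.2 0 [ 0.49  0.84 -1.18  1.77  1.26  1.85  2.1 ]
46 -90 0.2 1 [ 0.02  0.54 -0.39  1.8   0.94  1.4  -0.85]
```

```bash
cat >> lib.py <<'E'
TH=np.radians(44); DY=np.radians(60)
OT=[np.pi,-TH,PSI+DY]
def tcp_for(corner,gx=GX): return np.array(corner)-Rm(OT)@np.array([-(.045-gx),0,ZT-.0035])
def tap_corner(dz,s=.0015,y=.015):  # rim's low edge dz above bar top, s behind the bar centre
    p=cw(-.005+s*np.cos(DY),y+s*np.sin(DY)); return tcp_for([*p,.057+dz])
def snap(n,name):
    f=robot.grab_frame(n); cv2.imwrite(f"pics/{name}.png",f["image"][:,:,::-1]); np.savez("last_"+n+".npz",**f); return f
E
python3 - <<'E'
from lib import *
for dz in (.05,.0,-.02): print(tap_corner(dz),robot.inverse_kinematics(tap_corner(dz),OT))
robot.goto(tap_corner(.10),OT)
robot.move_straight(tap_corner(.03),.1)
s=robot.sense();print(s["tcp_pos"],s["tcp_rot"],s["t"])
f=snap("side","tip1"); W=cloud(f)
g=snap("wrist","wr1")
cv2.imwrite("pics/tip1c.png",cv2.resize(f["image"][120:290,260:440,::-1],None,fx=3.3,fy=3.3,interpolation=cv2.INTER_CUBIC))
E
```

```text
[ 0.58210341 -0.05481156  0.14586206] [ 0.97320441  0.5941403  -0.78953934  2.01544944 -0.65040303  0.56445929
  0.28515839]
[ 0.58210341 -0.05481156  0.09586206] [ 1.01259149  0.72353117 -0.85845344  2.03403642 -0.5319798   0.44471615
  0.24552248]
[ 0.58210341 -0.05481156  0.07586206] [ 1.02234559  0.77515297 -0.87642425  2.03880622 -0.47638321  0.40159934
  0.22202361]
[ 0.58250783 -0.05469956  0.1263122 ] [ 3.14065757 -0.76834115  0.99917014] 8.5
```

View pics/tip1c.png

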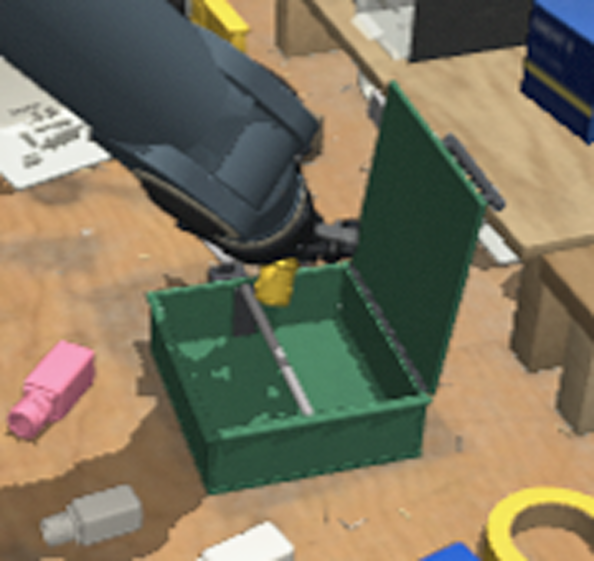

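View pics/wr1.png

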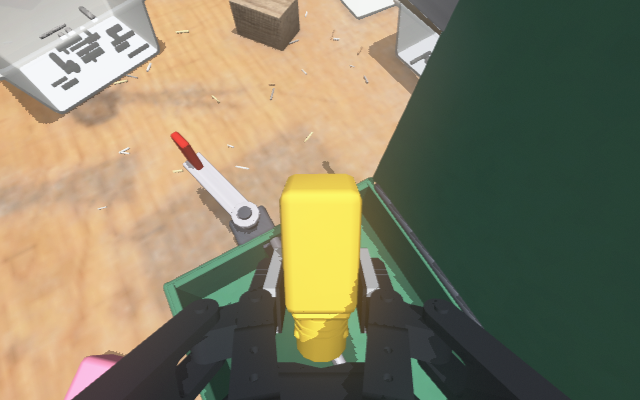

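The wrist view shows the yellow bottle held straight, neck down at (322,340) over the bar. The side view agrees. Tapping now.

```bash
cat >> lib.py <<'E'
def tap(v=.2,up=.03,down=-.02,N=8,**k):
    robot.move_straight(tap_corner(up,**k),.15)
    c=robot.move_straight(tap_corner(down,**k),v,contact_N=N); s=robot.sense()
    print("tap",c,"dz %.4f"%(s["tcp_pos"][2]-tap_corner(0,**k)[2]),s["wrist_force"].round(1),"op %.3f"%s["opening"],"t %.1f"%s["t"])
def balls(f):
    W=wc(cloud(f)); return W
E
python3 - <<'E'
from lib import *
tap()
robot.move_straight(tap_corner(.03),.15)
f=snap("side","tap1"); g=snap("scene","tap1s")
a=cv2.resize(f["image"][170:280,290:410,::-1],None,fx=3.3,fy=3.3); b=cv2.resize(g["image"][170:255,290:410,::-1],None,fx=3.3,fy=3.3)
h=max(a.shape[0],b.shape[0]); p=lambda x:cv2.copyMakeBorder(x,0,h-x.shape[0],0,0,cv2.BORDER_CONSTANT)
cv2.imwrite("pics/tap1c.png",np.hstack([p(a),p(b)]))
E
```

```text
tap True dz -0.0058 [ 0.1 -0.7 -0.2] op 0.385 t 9.1
```

View pics/tap1c.png

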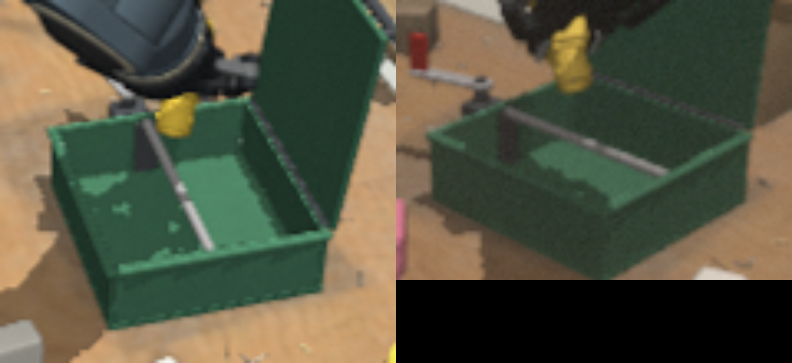

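No ball visible in the case yet. The stop was 6 mm low with no residual force, so I probe slowly for the true contact height and the wrist view for slip.

Run:
```python
from lib import *
robot.move_straight(tap_corner(.012),.1)
c=robot.move_straight(tap_corner(-.02),.03,contact_N=3);s=robot.sense();print(c,s["tcp_pos"][2]-tap_corner(0)[2],s["wrist_force"],s["tcp_pos"]-tap_corner(0))
f=robot.grab_frame("wrist")
cv2.imwrite("pics/wr2.png",f["image"][140:,140:500,::-1])
robot.move_straight(tap_corner(.03),.1)
```

```text
True -0.0060838549886305104 [-0.54340053  0.45825143  3.9168042 ] [ 2.71590457e-04  8.55966068e-05 -6.08385499e-03]
```

View pics/wr2.png

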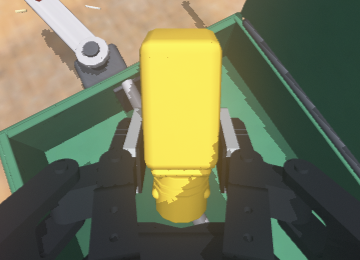

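```bash
cat >> lib.py <<'E'
YEL=((18,130,80),(35,255,255)); BLU=((100,100,25),(130,255,255))
def face(col=None,f=None,zr=(-.045,.0),draw=False):
    """top face of the held bottle in the tool frame: plane z=a*x+c -> tilt in deg, x-range"""
    f=f or robot.grab_frame("wrist"); s=robot.sense(); W=cloud(f); T=(W-s["tcp_pos"])@Rm(s["tcp_rot"])
    m=(abs(T[...,1])<.013)&(T[...,0]>-.01)&(T[...,0]<.06)&(T[...,2]>-.045)&(T[...,2]<.02)
    P=T[m]
    A=np.polyfit(P[:,0],P[:,2],1); r=abs(np.polyval(A,P[:,0])-P[:,2]); P=P[r<.004]; A=np.polyfit(P[:,0],P[:,2],1)
    m2=(abs(T[...,1])<.012)&(T[...,0]<-.02)&(T[...,0]>-.06)&(abs(T[...,2])<.04)
    N=T[m2]
    print("face pts",len(P),"tilt deg %.1f"%np.degrees(np.arctan(A[0])),"z0 %.4f"%A[1],"x %.4f %.4f"%tuple(np.percentile(P[:,0],[1,99])),"neck",len(N),np.percentile(N,[1,50,99],axis=0).round(3).tolist() if len(N) else "")
E
python3 - <<'E'
from lib import *
face()
E
```

```text
face pts 8239 tilt deg 4.8 z0 -0.0182 x -0.0065 0.0507 neck 1531 [[-0.039, -0.012, -0.017], [-0.029, 0.0, -0.015], [-0.02, 0.012, -0.009]]
```

```bash
cat >> lib.py <<'E'
HELD=dict(b=0.,dx=0.)   # bottle's tilt (mouth up) and backward shift in the grip
def tcp_for(corner,gx=GX):
    b=HELD["b"]; w=np.array([-(.045-gx)+HELD["dx"],0,.0135]); c,s=np.cos(b),np.sin(b)
    v=np.array([c*w[0]+s*w[2],0,s*w[0]+c*w[2]-.001])   # s*w0<0: mouth up
    o=[np.pi,-(TH+b),PSI+DY]; return np.array(corner)-Rm(o)@v
def ot(): return [np.pi,-(TH+HELD["b"]),PSI+DY]
def settap(dz=.03): robot.move_straight(tap_corner(dz),.1,attitude=ot())
E
python3 - <<'E'
from lib import *
HELD.update(b=np.radians(4.8),dx=.003)
robot.grip(0.,120)
settap()
print(robot.sense()["joint_pos"].round(2))
for i in range(2): tap(v=.25,down=-.025); robot.sleep(.3)
robot.move_straight(tap_corner(.03),.15)
face()
f=snap("side","tap2"); g=snap("scene","tap2s")
a=cv2.resize(f["image"][170:280,290:410,::-1],None,fx=3.3,fy=3.3); b=cv2.resize(g["image"][170:255,290:410,::-1],None,fx=3.3,fy=3.3)
h=max(a.shape[0],b.shape[0]); p=lambda x:cv2.copyMakeBorder(x,0,h-x.shape[0],0,0,cv2.BORDER_CONSTANT)
cv2.imwrite("pics/tap2c.png",np.hstack([p(a),p(b)]))
E
```

```text
[ 1.    0.67 -0.78  2.04 -0.79  0.55  0.49]
tap True dz 0.0026 [-0.8 -0.4 -0.4] op 0.377 t 12.1
tap True dz 0.0031 [-0.7  0.1 -0.8] op 0.375 t 12.9
face pts 8193 tilt deg 4.8 z0 -0.0183 x -0.0060 0.0510 neck 1483 [[-0.038, -0.012, -0.017], [-0.029, 0.0, -0.015], [-0.02, 0.012, -0.009]]
```

View pics/tap2c.png

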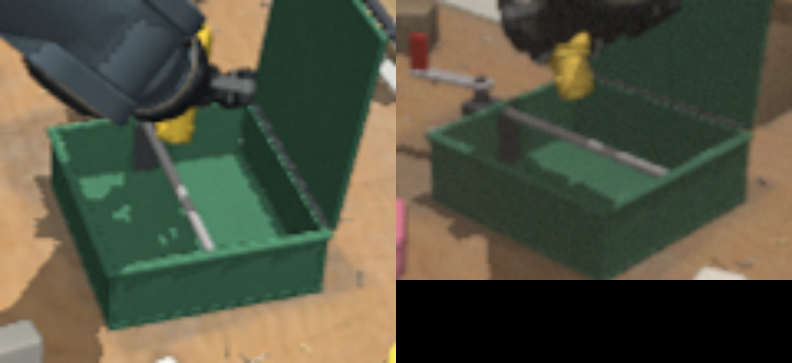

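```bash
cat >> lib.py <<'E'
def incase(show=True):
    r=[]
    for n in("side","scene"):
        f=robot.grab_frame(n); C=wc(cloud(f)); H=hsv(f)
        m=(abs(C[...,0])<.082)&(abs(C[...,1])<.087)&(C[...,2]>.009)&(C[...,2]<.03)&(H[...,1]<90)
        m&=~((abs(C[...,0]+.005)<.006)&(C[...,2]>.04))
        k,L,st,ce=cv2.connectedComponentsWithStats(m.astype(np.uint8))
        for i in range(1,k):
            if st[i,4]>5: r.append((n,int(st[i,4]),np.nanmedian(C[L==i],0).round(3).tolist()))
    print("in case:",r)
E
python3 - <<'E'
from lib import *
HELD.update(b=np.radians(4.8),dx=.003)
incase()
for i in range(4):
    tap(v=.27,down=-.025); robot.move_straight(tap_corner(.03),.15); incase()
face()
E
```

```text
in case: [('side', 25, [-0.008, 0.085, 0.021]), ('scene', 17, [0.081, 0.063, 0.016]), ('scene', 6, [0.033, 0.087, 0.02]), ('scene', 32, [-0.002, 0.085, 0.02]), ('scene', 6, [0.082, 0.003, 0.012]), ('scene', 68, [-0.081, 0.05, 0.021]), ('scene', 215, [-0.027, -0.086, 0.02]), ('scene', 10, [0.069, -0.086, 0.015]), ('scene', 40, [-0.081, -0.003, 0.02]), ('scene', 21, [-0.082, -0.045, 0.022])]
tap True dz -0.0005 [-0.8  0.4 -1.6] op 0.379 t 14.2
in case: [('side', 29, [-0.006, 0.085, 0.02]), ('scene', 6, [0.072, 0.087, 0.024]), ('scene', 30, [-0.003, 0.086, 0.02]), ('scene', 7, [0.081, -0.002, 0.023]), ('scene', 7, [0.081, -0.012, 0.017]), ('scene', 114, [-0.081, 0.04, 0.02]), ('scene', 233, [-0.025, -0.086, 0.019]), ('scene', 19, [-0.081, -0.027, 0.015]), ('scene', 9, [-0.081, -0.062, 0.014])]
tap True dz -0.0009 [-0.4 -0.6 -0.2] op 0.381 t 15.1
in case: [('side', 32, [-0.006, 0.085, 0.019]), ('scene', 13, [0.081, 0.078, 0.02]), ('scene', 32, [-0.001, 0.085, 0.021]), ('scene', 69, [-0.081, 0.055, 0.021]), ('scene', 117, [0.015, -0.086, 0.021]), ('scene', 12, [-0.081, 0.014, 0.02]), ('sc
[... 643 characters left out ...]
ene', 38, [-0.081, -0.04, 0.022]), ('scene', 13, [-0.081, -0.065, 0.014])]
tap True dz -0.0011 [-0.3  0.8 -0.2] op 0.375 t 16.9
in case: [('side', 28, [-0.006, 0.085, 0.019]), ('scene', 28, [-0.003, 0.086, 0.02]), ('scene', 19, [0.081, 0.011, 0.021]), ('scene', 6, [0.018, 0.087, 0.016]), ('scene', 8, [0.082, -0.022, 0.02]), ('scene', 69, [-0.081, 0.065, 0.019]), ('scene', 221, [-0.012, -0.086, 0.019]), ('scene', 48, [-0.081, 0.011, 0.019]), ('scene', 8, [-0.081, -0.03, 0.017]), ('scene', 11, [-0.082, -0.043, 0.017]), ('scene', 6, [-0.081, -0.055, 0.012])]
face pts 8614 tilt deg 6.9 z0 -0.0188 x -0.0086 0.0521 neck 1520 [[-0.037, -0.012, -0.02], [-0.028, -0.0, -0.017], [-0.02, 0.012, -0.011]]
```

Nothing has dropped after 7 taps. I'll point the mouth at the scene camera over the case side to see if c is empty.

```bash
cat >> lib.py <<'E'
def look(k):
    f=robot.grab_frame("scene"); C=-f["R"].T@f["t"]; p=np.array([.42,-.27,.36]); d=C-p
    o=[np.pi,np.radians(6),np.arctan2(-d[1],-d[0])]
    robot.goto(p,o); f=robot.grab_frame("scene"); m=p+.05*d/np.linalg.norm(d)
    c=f["R"]@m+f["t"]; u,v=int(f["fx"]*c[0]/c[2]+f["cx"]),int(f["fy"]*c[1]/c[2]+f["cy"])
    cv2.imwrite(f"pics/look_{k}.png",cv2.resize(f["image"][max(v-40,0):v+40,u-40:u+40,::-1],None,fx=6,fy=6,interpolation=cv2.INTER_CUBIC))
    robot.sleep(.5); print("weight",np.mean([robot.sleep(.03) or robot.sense()["wrist_force"] for _ in range(30)],0))
E
python3 - <<'E'
from lib import *
HELD.update(b=np.radians(4.8),dx=.003)
robot.move_straight(tap_corner(.16),.2)
look('c1'); print(robot.sense()["t"])
E
```

```text
weight [ 0.09267932  0.03484617 -0.9451797 ]
20.8333
```

View pics/look_c1.png

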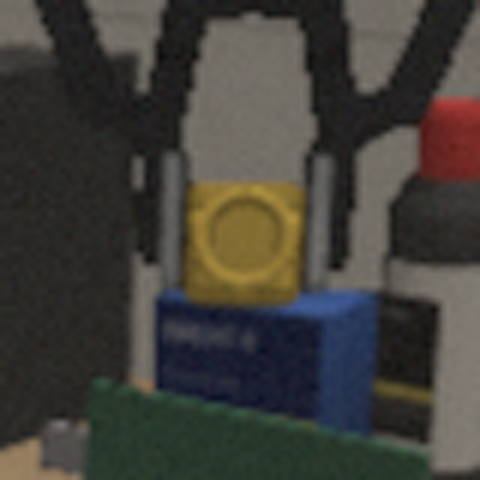

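The mouth at (245,235) of the crop is clear: only yellow inside, so c is empty. It goes into the bin, which I re-measure first.

```bash
cat >> lib.py <<'E'
def findbin():
    P=[]
    for n in("scene","side"):
        f=robot.grab_frame(n); W=cloud(f); H=hsv(f)
        m=(W[...,0]>.33)&(W[...,0]<.68)&(W[...,1]>.18)&(W[...,1]<.52)&(W[...,2]>.068)&(W[...,2]<.08)&(H[...,1]<70)&(H[...,2]>100)
        k,L,st,_=cv2.connectedComponentsWithStats(cv2.dilate(m.astype(np.uint8),np.ones((3,3)))); i=1+np.argmax(st[1:,4]); m&=(L==i)
        r=cv2.minAreaRect(W[m][:,:2].astype(np.float32)); print(n,m.sum(),r)
        P.append(W[m])
    r=cv2.minAreaRect(np.vstack(P)[:,:2].astype(np.float32)); (w,h),a=r[1],r[2]
    if h>w: a-=90
    a=(a+90)%180-90
    print("bin",r[0],r[1],"long axis deg %.1f"%a); return np.array(r[0]),np.radians(a)
def binit(lat,z=.055,lon=0.):
    c,a=findbin(); p=c+lat*np.array([-np.sin(a),np.cos(a)])+lon*np.array([np.cos(a),np.sin(a)])
    o=[np.pi,0,a]
    robot.goto([*p,.24],o); robot.move_straight([*p,z],.15); robot.grip(.52); robot.sleep(.3)
    robot.move_straight([*p,.2],.2); print("t",robot.sense()["t"])
E
python3 - <<'E'
from lib import *
p=robot.sense()["tcp_pos"]
robot.goto([.45,-.1,.33],[np.pi,0,0])
binit(-.014)
E
```

```text
scene 470 ((0.4623401463031769, 0.334259569644928), (0.1753273904323578, 0.14652322232723236), 15.423270225524902)
side 375 ((0.45954275131225586, 0.3369237780570984), (0.17090825736522675, 0.15402622520923615), 14.960776329040527)
bin (0.46138185262680054, 0.3375086784362793) (0.1753096878528595, 0.15376164019107819) long axis deg 15.3
t 26.1917
```

```bash
sed -i 's/robot.grip(0.,60)/robot.grip(0.,120)/' lib.py
python3 - <<'E'
from lib import *
g=snap("scene","s3")
robot.goto([.45,-.15,.25],[np.pi,0,.2])
pick('b'); look('b1'); print(robot.sense()["t"])
f=cv2.imread("pics/s3.png")[150:320,180:460]; l=cv2.imread("pics/look_b1.png")
cv2.imwrite("pics/m3.png",np.hstack([cv2.resize(f,(500,303)),cv2.resize(l,(303,303))])[:, :800])
E
```

```text
b opening 0.3749947964717994 grip 118.85112762451172 F [ 0.25  0.06 -1.4 ] t 31.775
weight [ 0.12570989  0.03038914 -0.79658018]
33.8917
```

View pics/m3.png

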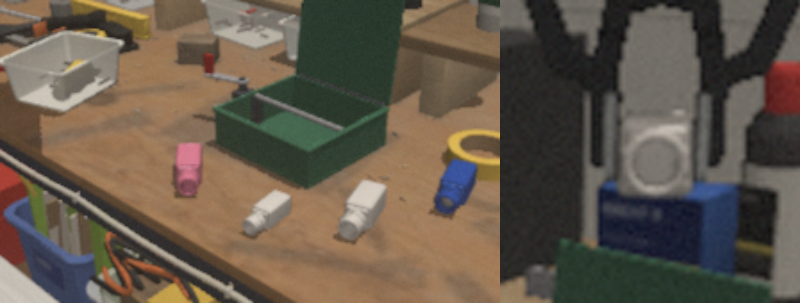

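Yellow is in the bin. White's mouth content is unclear at (655,160): grey on white, so I tap and check after each one.

```bash
cat >> lib.py <<'E'
TH=np.radians(46)
def incase():
    """grey blobs of ball size inside the case, away from the walls (z of ball top 23 mm) + raw images"""
    r=[]
    for n in("side","scene"):
        f=robot.grab_frame(n); C=wc(cloud(f))
        m=(abs(C[...,0])<.076)&(abs(C[...,1])<.080)&(C[...,2]>.011)&(C[...,2]<.028)
        k,L,st,ce=cv2.connectedComponentsWithStats(m.astype(np.uint8))
        for i in range(1,k):
            if st[i,4]>6: r.append((n,int(st[i,4]),np.nanmedian(C[L==i],0).round(3).tolist()))
    print("in case:",r)
E
python3 - <<'E'
from lib import *
robot.goto(tap_corner(.10),ot()); settap(); face(); incase()
for i in range(3):
    tap(v=.26,down=-.025); robot.move_straight(tap_corner(.03),.15); robot.sleep(.2); face(); incase()
E
```

```text
face pts 7328 tilt deg 2.2 z0 -0.0161 x -0.0089 0.0477 neck 1637 [[-0.042, -0.012, -0.013], [-0.031, 0.0, -0.011], [-0.02, 0.012, -0.005]]
in case: []
tap True dz 0.0013 [-0.8  0.6 -1.2] op 0.372 t 36.5
face pts 7342 tilt deg 2.2 z0 -0.0165 x -0.0086 0.0480 neck 1626 [[-0.041, -0.012, -0.013], [-0.031, -0.0, -0.011], [-0.02, 0.012, -0.005]]
in case: []
tap True dz 0.0012 [-2.1 -1.1 -0.4] op 0.374 t 37.6
face pts 7321 tilt deg 2.2 z0 -0.0164 x -0.0088 0.0480 neck 1629 [[-0.041, -0.012, -0.013], [-0.03, -0.0, -0.011], [-0.02, 0.012, -0.005]]
in case: []
tap True dz 0.0011 [-1.3  0.5 -1. ] op 0.377 t 38.8
face pts 7341 tilt deg 2.3 z0 -0.0165 x -0.0086 0.0480 neck 1624 [[-0.042, -0.012, -0.013], [-0.03, -0.0, -0.011], [-0.02, 0.012, -0.005]]
in case: []
```

Run:
```python
from lib import *
for i in range(4):
    tap(v=.28,down=-.025); robot.move_straight(tap_corner(.03),.15); robot.sleep(.2); incase()
face()
f=snap("side","b7"); g=snap("wrist","b7w")
robot.move_straight(tap_corner(.16),.2); look('b2'); print(robot.sense()["t"])
a=cv2.resize(f["image"][170:280,290:410,::-1],None,fx=3,fy=3); l=cv2.imread("pics/look_b2.png")
cv2.imwrite("pics/m4.png",np.hstack([a,cv2.resize(l,(330,330))]))
```

```text
tap True dz 0.0006 [-0.2 -0.6 -0.8] op 0.377 t 39.9
in case: []
tap True dz 0.0006 [ 0.2  0.  -0.9] op 0.378 t 41.0
in case: []
tap True dz 0.0006 [-0.9 -0.3 -0.2] op 0.380 t 42.0
in case: []
tap True dz 0.0007 [-0.9  0.1 -0.9] op 0.376 t 43.1
in case: []
face pts 7278 tilt deg 2.3 z0 -0.0164 x -0.0086 0.0478 neck 1636 [[-0.042, -0.012, -0.013], [-0.031, 0.0, -0.011], [-0.02, 0.012, -0.005]]
weight [-0.08410066  0.0879739  -0.78319211]
47.3667
```

View pics/m4.png

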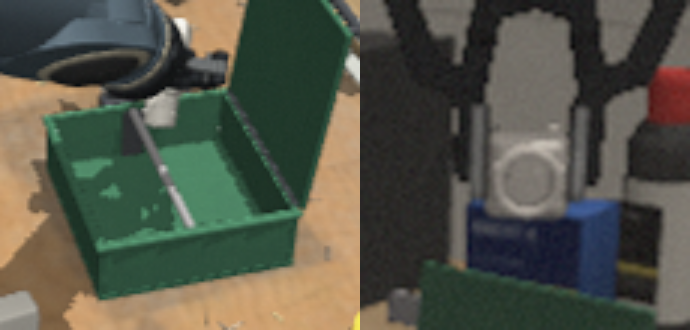

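```bash
cat >> lib.py <<'E'
def mouthdepth():
    """profile of points along the bottle axis (tool -x) seen by the scene camera, versus lateral distance from the axis"""
    f=robot.grab_frame("scene"); s=robot.sense(); T=(cloud(f)-s["tcp_pos"])@Rm(s["tcp_rot"])
    m=(abs(T[...,1])<.02)&(abs(T[...,2])<.025)&(T[...,0]>-.06)&(T[...,0]<.08); P=T[m]; I=f["image"][m]
    front=P[:,0]<-.03; c=np.median(P[front][:,1:],0) if front.sum()>5 else np.zeros(2)
    r=np.hypot(P[:,1]-c[0],P[:,2]-c[1]); print("axis",c.round(4))
    for lo,hi in((0,.004),(.004,.008),(.008,.011),(.011,.0135),(.0135,.017)):
        q=(r>=lo)&(r<hi); print(lo,q.sum(),np.percentile(P[q][:,0],[5,50,95]).round(4) if q.any() else "",np.median(I[q],0) if q.any() else "")
E
python3 - <<'E'
from lib import *
mouthdepth()
w=[]
for _ in range(150): robot.sleep(.02); w.append(robot.sense()["wrist_force"])
w=np.array(w);print(w.mean(0),w.std(0),robot.sense()["t"])
E
```

```text
axis [ 0.0002 -0.0009]
0 19 [-0.0174 -0.0155 -0.0141] [124. 119. 112.]
0.004 56 [-0.0216 -0.016  -0.0143] [123. 118. 111.]
0.008 81 [-0.0419 -0.0327 -0.0144] [121. 115. 108.]
0.011 84 [-0.0429 -0.0405 -0.0272] [144.5 138.  130.5]
0.0135 104 [-0.0315 -0.0115 -0.0077] [122.  116.5 109.5]
[ 0.02694506 -0.02160424 -0.73616445] [0.48672605 0.55626979 0.45090516] 49.9167
```

Depth in the white mouth shows a flat cavity floor 26 mm in, with no ball. At 0.74 N it weighs as an empty bottle too. Balls could hide behind the near wall of the case, so I look from above with the wrist camera.

Run:
```python
from lib import *
robot.goto([*cw(-.06,-.04),.33],[np.pi,0,PSI])
f=snap("wrist","top1"); C=wc(cloud(f))
m=(abs(C[...,0])<.082)&(abs(C[...,1])<.086)&(C[...,2]>.010)&(C[...,2]<.03)
k,L,st,ce=cv2.connectedComponentsWithStats(m.astype(np.uint8))
for i in range(1,k):
    if st[i,4]>30: print(st[i,4],ce[i].round(),np.nanmedian(C[L==i],0).round(3),np.nanmax(C[L==i][:,2]))
```

```text
247 [327.  56.] [ 0.082 -0.061  0.021] 0.029999831061361254
31 [349. 130.] [-0.025 -0.081  0.018] 0.0296971716059978
382 [295. 165.] [-0.078 -0.004  0.021] 0.029979444142661318
120 [326. 152.] [-0.059 -0.05   0.019] 0.022807020224394195
```

View pics/top1.png

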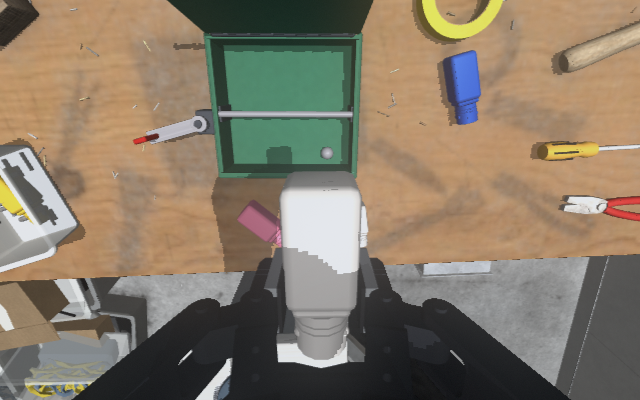

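One ball lies in the case at (326,152), i.e. case (-59,-50) mm, and the blue bottle is undisturbed. I put white in the bin and pick up blue.

Run:
```python
from lib import *
binit(+.022)
robot.goto([.5,-.15,.28],[np.pi,0,.2])
g=snap("scene","s5")
pick('a'); look('a1'); mouthdepth()
print(robot.sense()["t"])
f=cv2.imread("pics/s5.png")[150:230,170:290]; l=cv2.imread("pics/look_a1.png")
cv2.imwrite("pics/m5.png",np.hstack([cv2.resize(f,(480,320)),cv2.resize(l,(320,320))]))
```

```text
scene 476 ((0.4636818766593933, 0.3355655074119568), (0.1778106391429901, 0.14523838460445404), 15.127608299255371)
side 419 ((0.4616599380970001, 0.3354761600494385), (0.1740688681602478, 0.15041247010231018), 15.37349796295166)
bin (0.46354371309280396, 0.3359936773777008) (0.17779938876628876, 0.15058860182762146) long axis deg 15.1
t 55.6
a opening 0.37733941868208576 grip 118.93804907798767 F [-0.14 -0.01 -1.55] t 61.575
weight [-0.05916775  0.09486026 -0.94666358]
axis [ 0.0006 -0.0001]
0 21 [-0.0349 -0.0338 -0.0318] [91. 87. 87.]
0.004 56 [-0.0329 -0.0311 -0.0284] [82. 79. 79.]
0.008 75 [-0.0417 -0.0337 -0.0172] [40. 53. 85.]
0.011 73 [-0.0422 -0.0404 -0.0385] [ 34.  55. 102.]
0.0135 113 [-0.0331 -0.0135 -0.0073] [34. 54. 96.]
64.0417
```

View pics/m5.png

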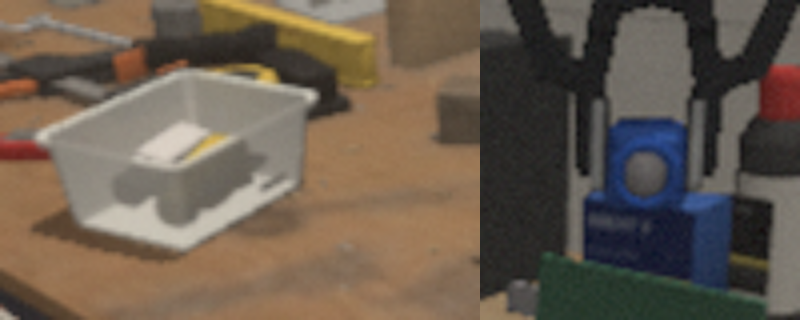

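Both bottles lie in the bin, and blue clearly holds a ball (grey at (645,172), depth 8 mm behind the rim as expected). Tapping it.

```bash
cat >> lib.py <<'E'
def topcheck():
    robot.goto([*cw(-.06,-.04),.33],[np.pi,0,PSI]); f=robot.grab_frame("wrist"); C=wc(cloud(f)); H=hsv(f)
    m=(abs(C[...,0])<.078)&(abs(C[...,1])<.083)&(C[...,2]>.010)&(C[...,2]<.03)&(H[...,1]<70)
    k,L,st,ce=cv2.connectedComponentsWithStats(m.astype(np.uint8))
    print("balls",[(int(st[i,4]),np.nanmedian(C[L==i],0).round(3).tolist()) for i in range(1,k) if st[i,4]>30]); cv2.imwrite("pics/top.png",f["image"][:,:,::-1])
E
python3 - <<'E'
from lib import *
robot.goto(tap_corner(.10),ot()); settap(); face()
for i in range(6):
    tap(v=.27,down=-.025); robot.move_straight(tap_corner(.03),.15); robot.sleep(.2)
face(); robot.sleep(.3)
robot.move_straight(tap_corner(.12),.15)
topcheck(); print(robot.sense()["t"])
E
```

```text
face pts 7184 tilt deg 2.4 z0 -0.0160 x -0.0087 0.0477 neck 1646 [[-0.042, -0.012, -0.013], [-0.031, 0.0, -0.011], [-0.02, 0.012, -0.005]]
tap True dz 0.0005 [ 0.3  0.1 -1.1] op 0.374 t 66.6
tap True dz 0.0005 [-0.4  0.1 -1.3] op 0.374 t 67.6
tap True dz 0.0005 [-0.4 -0.  -0.3] op 0.377 t 68.5
tap True dz 0.0006 [-0.7  0.4 -0.5] op 0.377 t 69.5
tap True dz 0.0006 [-0.8  0.1 -0.4] op 0.374 t 70.5
tap True dz 0.0006 [ 0.1 -0.2 -0.8] op 0.379 t 71.5
face pts 7191 tilt deg 2.3 z0 -0.0163 x -0.0087 0.0479 neck 1627 [[-0.042, -0.012, -0.013], [-0.031, -0.0, -0.011], [-0.02, 0.012, -0.005]]
balls [(86, [0.043, -0.082, 0.02]), (121, [-0.042, 0.003, 0.019]), (34, [-0.06, -0.081, 0.022]), (117, [-0.059, -0.049, 0.019]), (33, [-0.078, 0.072, 0.019])]
74.475
```

Two balls are in the case, at (-42,3) and (-59,-49). Blue goes into the bin; I then look at it and check the free space behind the lid.

Run:
```python
from lib import *
binit(.004,z=.078)
robot.goto([.5,.0,.36],[np.pi,0,0])
g=snap("scene","s6"); f=robot.grab_frame("side")
for n,h in(("scene",g),("side",f)):
    C=wc(cloud(h)); H=hsv(h)
    m=(C[...,0]>.10)&(C[...,0]<.30)&(abs(C[...,1])<.08)&(C[...,2]>.02)&(C[...,2]<.35)
    P=C[m]
    for lo in np.arange(.1,.3,.025):
        q=P[(P[:,0]>=lo)&(P[:,0]<lo+.025)]; print(n,round(lo,3),len(q),np.percentile(q[:,2],[2,50,98]).round(3) if len(q) else "")
    g2=mask(h,(60,80,20),(95,255,255)); L=C[g2&(C[...,2]>.09)&(C[...,0]>.05)&(C[...,0]<.16)&(abs(C[...,1])<.095)]
    print("lid",len(L),np.polyfit(L[:,2],L[:,0],1),"zmax",np.percentile(L[:,2],99.5),"x at top",np.median(L[L[:,2]>.21][:,0]))
R=mask(g,(0,150,80),(8,255,255),(285,170,310,200)); print("tab",np.nanmedian(wc(cloud(g))[R],0))
a=g["image"][110:240,170:430,::-1]; cv2.imwrite("pics/m6.png",cv2.resize(a,None,fx=3,fy=3)); print(robot.sense()["t"])
```

```text
scene 468 ((0.4633215069770813, 0.33504045009613037), (0.17644326388835907, 0.14729315042495728), 15.326434135437012)
side 412 ((0.4619552791118622, 0.3344030976295471), (0.17385783791542053, 0.15075542032718658), 16.520339965820312)
bin (0.4628811776638031, 0.33479952812194824) (0.17714297771453857, 0.1502443552017212) long axis deg 14.4
t 78.8833
scene 0.1 1422 [0.151 0.196 0.23 ]
scene 0.125 0 
scene 0.15 0 
scene 0.175 58 [0.109 0.118 0.128]
scene 0.2 442 [0.022 0.082 0.13 ]
scene 0.225 192 [0.024 0.09  0.137]
scene 0.25 396 [0.028 0.186 0.287]
scene 0.275 967 [0.051 0.232 0.333]
lid 492 [0.12272291 0.08047682] zmax 0.2301634814353932 x at top 0.10784320849195764
side 0.1 738 [0.167 0.203 0.229]
side 0.125 131 [0.19  0.198 0.201]
side 0.15 0 
side 0.175 275 [0.108 0.129 0.136]
side 0.2 770 [0.023 0.104 0.136]
side 0.225 408 [0.028 0.131 0.137]
side 0.25 633 [0.124 0.135 0.284]
side 0.275 1232 [0.124 0.214 0.332]
lid 1793 [0.1301497  0.07811519] zmax 0.22950428751696147 x at top 0.10661345469574596
tab [-0.03053815  0.16418231  0.09342257]
80.3917
```

View pics/m6.png

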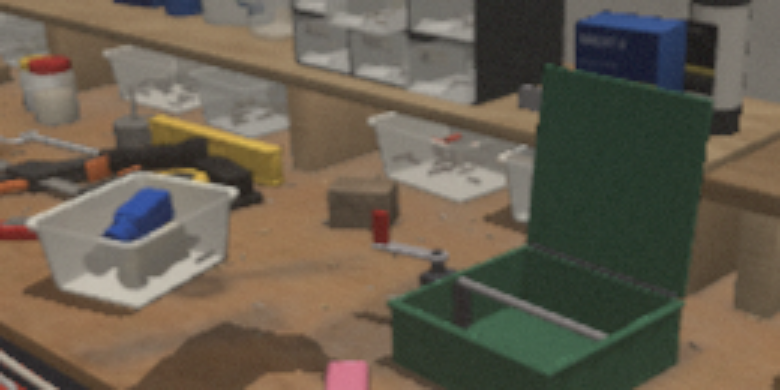

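All three bottles are in the bin, with blue at (140,215) on top. The lid is at about 1.70 rad and there is free room behind it (shelf from x=0.18 at z 0.137, cabinet beyond 0.25). I push the handle over from behind, then press it down from above.

```bash
cat >> lib.py <<'E'
def Hq(q): return np.array([.085-.140*np.cos(q)+.041*np.sin(q), .060+.140*np.sin(q)+.041*np.cos(q)])
DN=[np.pi,0,PSI]
def T(x,ztip,y=0.): return [*cw(x,y),ztip+.011]
E
python3 - <<'E'
from lib import *
robot.grip(0.)
robot.goto(T(.10,.34),DN); robot.move_straight(T(.185,.32),.2); robot.move_straight(T(.185,.182),.12)
print(robot.sense()["wrist_force"].round(1))
for q in np.arange(1.75,.69,-.1):
    h=Hq(q); robot.move_straight(T(h[0]+.014,h[1]-.012),.12)
    print(round(q,2),robot.sense()["wrist_force"].round(1))
f=robot.grab_frame("side");C=wc(cloud(f));g=mask(f,(60,80,20),(95,255,255));L=C[g&(C[...,2]>.075)&(abs(C[...,1])<.1)&(C[...,0]<.1)];A=np.polyfit(L[:,0],L[:,2],1);print(len(L),A,"q",np.arctan(-A[0]),robot.sense()["t"])
E
```

```text
[-0.   0.5  0. ]
1.75 [0.1 0.2 0.3]
1.65 [0.6 0.2 0.6]
1.55 [ 0.5  0.6 -0.5]
1.45 [ 0.3  0.4 -0.9]
1.35 [-0.4 -0.1 -0.7]
1.25 [ 0.   0.4 -0.1]
1.15 [-0.5 -0.  -0.4]
1.05 [-0.6  0.2  0.5]
0.95 [-0.  -0.9 -0.4]
0.85 [ 1.  -0.4  0.1]
0.75 [ 0.  -0.3 -0.1]
1170 [-0.8571088   0.14150238] q 0.7086066415837035 86.7
```

The lid followed to 0.71 rad. Now pressing it shut from above.

Run:
```python
from lib import *
p=robot.sense()["tcp_pos"]; robot.move_straight([*p[:2],.25],.2)
h=Hq(.85); robot.move_straight(T(h[0]-.004,h[1]+.02),.15)
for q in np.arange(.75,.04,-.1):
    h=Hq(q); robot.move_straight(T(h[0]-.003,h[1]+.005),.1); print(round(q,2),robot.sense()["wrist_force"].round(1))
h=Hq(0); c=robot.move_straight(T(h[0],h[1]-.006),.03,contact_N=20); s=robot.sense(); print(c,s["tcp_pos"][2]-.011,s["wrist_force"])
robot.move_straight(T(h[0],.2),.15)
robot.goto([.42,.15,.34],DN)
g=snap("scene","s7"); f=robot.grab_frame("side");C=wc(cloud(f))
m=mask(f,(60,80,20),(95,255,255))&(abs(C[...,0])<.08)&(abs(C[...,1])<.085)&(C[...,2]>.03); P=C[m]; print("lid plane",len(P),np.polyfit(P[:,0],P[:,2],1))
cv2.imwrite("pics/m7.png",cv2.resize(g["image"][130:250,170:430,::-1],None,fx=3,fy=3)); print(robot.sense()["t"])
R=mask(g,(0,150,80),(8,255,255),(285,170,310,200)); print("tab",np.nanmedian(wc(cloud(g))[R],0))
```

```text
0.75 [ 0.4 -0.2  0.5]
0.65 [-0.6  0.  -0. ]
0.55 [0.2 0.1 0.5]
0.45 [-1.7 -0.6  0.2]
0.35 [ 0.8 -1.1  0.7]
0.25 [ 0.6  0.1 -0.2]
0.15 [0.6 0.6 0.2]
0.05 [ 0.6  0.1 -0.3]
True 0.10680757662443995 [-3.10980833 -0.88195981  9.87851805]
lid plane 2631 [-0.00142864  0.06502863]
92.325
tab [-0.0301659   0.16351646  0.09531838]
```

View pics/m7.png

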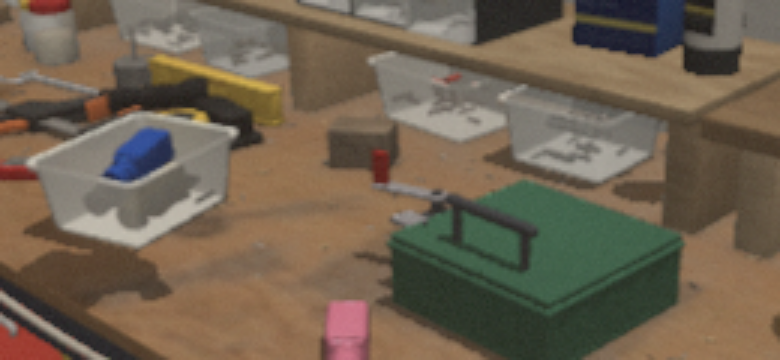

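The lid is shut (top plane level at z=65 mm), and the red tab at (380,165) is still off the catch. Swinging the hasp now.

```bash
cat >> lib.py <<'E'
PV=np.array([-.021,.104])
def hp(h,gap=0.,z=.082):
    p=PV+.060*np.array([-np.sin(h),np.cos(h)])+(.014+gap)*np.array([np.cos(h),np.sin(h)])
    return T(p[0],z,p[1]),[np.pi,0,PSI+h]
E
python3 - <<'E'
from lib import *
p,o=hp(.1,.03,.2); robot.goto(p,o); p,o=hp(.1,.03); robot.move_straight(p,.15)
for h in np.arange(.1,1.51,.1):
    p,o=hp(h); c=robot.move_straight(p,.1,attitude=o,contact_N=25)
    if c: print("contact at",h,robot.sense()["wrist_force"])
for h in (1.55,1.6,1.64):
    p,o=hp(h); c=robot.move_straight(p,.05,attitude=o,contact_N=12); print(round(h,2),c,robot.sense()["wrist_force"].round(1))
    if c: break
p,o=hp(h,.03); robot.move_straight(p,.1); robot.move_straight([p[0],p[1],.3],.2)
robot.goto([.42,.15,.36],DN)
g=snap("scene","s8")
for n,f in(("scene",g),("side",robot.grab_frame("side"))):
    C=wc(cloud(f)); R=mask(f,(0,150,60),(8,255,255))&(C[...,2]>.07)&(C[...,2]<.115)&(C[...,0]<0)&(C[...,0]>-.12)&(abs(C[...,1]-.11)<.07)
    t=np.nanmedian(C[R],0); print(n,R.sum(),t,"h",np.arctan2(-(t[0]-PV[0]),t[1]-PV[1]))
cv2.imwrite("pics/m8.png",cv2.resize(g["image"][130:250,170:430,::-1],None,fx=3,fy=3)); print(robot.sense()["t"])
E
```

```text
1.55 False [ 1.6  4.9 -3.4]
1.6 False [ 2.6 10.8 -6.3]
1.64 False [ 3.6 15.8 -9.3]
scene 50 [-0.07549392  0.10526889  0.09558508] h 1.547515584780665
side 49 [-0.07311893  0.10522085  0.09292722] h 1.5473763794969195
101.9667
```

View pics/m8.png

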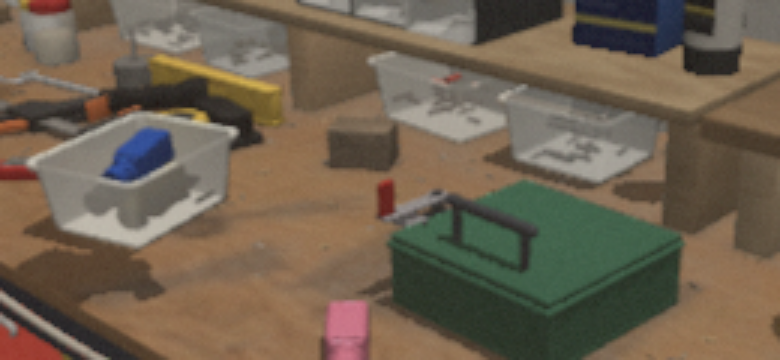

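The tab is at (385,198), 1.55 rad and against its stop. Last check: the height of the top bottle.

Run:
```python
from lib import *
f=robot.grab_frame("scene");W=cloud(f);m=mask(f,*BLU,(195,165,235,200));P=W[m];P=P[(P[:,2]>0)&(P[:,2]<.2)];print(len(P),np.percentile(P,[1,50,99],axis=0).round(3).tolist())
c,a=findbin()
d=P[:,:2].mean(0)-c; print("blue rel bin (long,short)",d@[np.cos(a),np.sin(a)],d@[-np.sin(a),np.cos(a)])
for n,col in(("yel",YEL),("white",None)):
    pass
```

```text
240 [[0.422, 0.31, 0.052], [0.463, 0.328, 0.068], [0.501, 0.356, 0.081]]
scene 475 ((0.463182270526886, 0.33457645773887634), (0.17682255804538727, 0.14531123638153076), 15.26191234588623)
side 419 ((0.46149617433547974, 0.33587849140167236), (0.17359255254268646, 0.15282045304775238), 15.812896728515625)
bin (0.4627734124660492, 0.33605867624282837) (0.1768360733985901, 0.15299208462238312) long axis deg 15.3
blue rel bin (long,short) -0.0014597636026798752 -0.006967467939115795
```

Blue's highest visible point is 81 mm, so every bottle origin is below 85 mm, and it sits at the bin's centre. Handing in.

Run:
```python
from plant import robot
print(robot.close_job())
```

```text
the job is handed in; nothing more can be done
None
```

The job is handed in (no verdict came back): two balls were seen in the case, all three bottles are in the bin, the lid is shut, and the hasp is over the catch at about 1.55 rad; I didn't see which of the yellow or white bottles the first ball came from.

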